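Show the file tip of a handpiece to the inspection camera

TASK

Take the rotary-file handpiece out of its two-fork rest and present its file tip to the small inspection camera on the stand: hold the handpiece in the air with the tip about 8 cm in front of the lens, in the middle of the view, and the whole handpiece in line with the camera's tilted line of sight, tip towards the lens. Do not touch the camera or its stand, and do not disturb the bottle, the little cup or the buffer block. Finish while holding it there still in the gripper; do not put it down.

Things in the scene. Friction and masses are not known exactly. Their poses are not given: they have to be found in the camera images.
- handpiece: slim white rotary-file handpiece, loose, 189 mm long, 24 mm thick, about 0.16 kg, lying level in the rest, centre line 54 mm above the table. Origin on its underside, halfway along (balance); the file tip is at its -y end, a black cord nipple at +y; z up; centre line 12 mm above the origin. Grip it across x (20 mm wide), from y = -55 to +55 mm; between the rest's forks y = -35 to +35 mm is free
- file_tip (a point): the very end of the handpiece's small file bit, on the centre line, at y = -94.5 mm, z = +12 mm from the handpiece's origin; same axes as the handpiece
- rest: grey handpiece rest, fixed: base plate 60 x 114 x 8 mm, two upright U forks at y = -40 and +40 mm, each 10 mm thick and 44 mm wide in x, fork floor 42 mm and prong tops 61 mm above the table, open at the top. Origin under the centre of the base, on the table; the handpiece lies along its y axis, tip towards -y, and lifts straight up out
- stand: stand of the inspection camera, fixed: dark round foot of radius 50 mm, thin steel post, yoke at the top. Origin under the centre of the foot, on the table; z is the post's axis; the head's hinge lies 270 mm above the table on that axis; at its own -x side is the front, where the camera looks
- head_tilt (a joint): downward tilt of the camera head in its yoke, rad: 0 looks level along the stand's -x, 0.4 looks 0.4 rad below level. It is stiff and is not to be moved
- lens (a point): centre of the lens's front glass, 40 mm ahead of the hinge, on the camera's line of sight (head: aluminium cylinder 40 mm across, 80 mm long). Axes of the tilted head: it looks along -x, towards the robot and downwards; y level; z upwards. Wanted place of the file tip: x = -80 mm, y = z = 0 in these axes, handpiece's -y direction (tip) along this +x
- monomer_dropper: small dropper bottle standing on the table, 30 mm across, 82 mm high, loose; bystander. Origin at the middle of its underside
- pink_dappen: small mixing cup standing on the table, 33 mm across, 28 mm high, loose; bystander. Origin at the middle of its underside
- buffer_block: white buffer block lying on the table, 26 x 92 x 26 mm (long along its y), loose; bystander. Origin at the middle of its underside
Mind the look-alikes: they are no part of the job. Leave any purple look-alike of the rest alone.

How it is judged (in metres and radians):
On the way:
1. the handpiece is lifted clear of the rest in the gripper (contact force between the fingers and handpiece above 1 N and contact force between handpiece and rest below 0.05 N and height (world z) of handpiece above 0.08 m), for 0.2 s.
At the end, for the whole second after the job is handed in: Handpiece held in the fingers, in the air, still (20 mm/s, 0.15 rad/s), touching neither rest nor camera; file tip 65 to 95 mm in front of the lens glass and within 13 mm of the line of sight sideways and up-down; its axis within 0.17 rad of the line of sight, tip towards the lens (all of step 1 and x of file_tip in the frame of lens between -0.095 and -0.065 m and y of file_tip in the frame of lens between -0.013 and 0.013 m and z of file_tip in the frame of lens between -0.013 and 0.013 m and angle between the y axis of handpiece and the x axis of lens, either way round below 0.17 rad and x of handpiece in the frame of lens below -0.14 m and contact force between handpiece and stand below 0.05 N and linear speed of handpiece below 0.02 m/s and angular speed of handpiece below 0.15 rad/s); the arm keeps its last pose, push and grip.
It fails at once if the camera or its stand is touched (contact force between stand and anything else above 0.5 N).
It fails at once if the camera head is shifted (distance of lens from where it was at the start of the episode above 0.006 m).
It fails at once if the dropper bottle is disturbed (distance of monomer_dropper from where it was at the start of the episode above 0.02 m or angle between monomer_dropper's own z axis and vertical above 0.35 rad).
It fails at once if the mixing cup is disturbed (distance of pink_dappen from where it was at the start of the episode above 0.02 m or angle between pink_dappen's own z axis and vertical above 0.35 rad).
It fails at once if the buffer block is disturbed (distance of buffer_block from where it was at the start of the episode above 0.02 m).
It also fails if it takes over 38 s, if anything falls off the work surface, if the arm or the gripper's body presses on something with over 40 N, if the wrist force passes 120 N, or if a joint passes its speed limit or range.

ROBOT

A 6-joint arm with a two-finger parallel gripper is mounted at the origin on a cart in front of the work surface, level with it; the furniture and walls round the work are solid. World frame = base frame: x ahead of the robot, y to its left, z up, the work surface at z = 0. Lengths are in m, angles in degrees, forces in N, time in s.
With the tool pointing down it reaches from about 0.35 to 0.875 m from the base axis. Payload 4.2 kg.
Tool frame: the origin (TCP) lies between the finger pads; the fingertips stand 25 mm ahead of it and the grasp point (between the pads) lies 6 mm ahead of it (r.tips_ahead is the distance from the TCP to the fingertips, in m); z points along the fingers, y is the direction in which the jaws open and shut (so a half turn about z gives the same grasp; the last joint's range is limited). The gripper opens to 87 mm and grips with 3 to 60 N. Pads are 19 mm wide; open, the fingers measure 117 mm over their backs; the gripper's body (75 mm by 190 mm) begins 51 mm behind the grasp point.
Start: joints at [90.734, 22.042, 0.453, 0, -68.411, -14.817], TCP at [0.152, 0.606, 0.248] pointing down, gripper open.
Joint ranges: [-179.83, 179.83], [-69.29, 118.12], [-61.27, 80.66], [-181.25, 117.63], [-171.15, -9.14], [-177.46, 177.46]. Speed limits (degrees/s): [159.86, 159.86, 180, 180, 180, 180].

INTERFACE

Orientations are given as a 3x3 rotation matrix whose columns are the frame's x, y, z axes.
In Python, from station import r, vision, finish_job gives the robot as it stands.
- The arm moves only by the shell command python3 -m jog 'ROWS'. ROWS is a JSON object of lists of equal length, an entry for each row: "rot": the turn, a rotation vector about the world's x, y, z in degrees, a list of three; "delta_pos": the shift along the world's x, y, z in mm, a list of three; "grip": the opening in per cent of the stroke, from 0 (shut) to 100 (fully open). A call has 1 to 10 rows; each row shifts and turns the commanded pose from where the row before left it; what a row does not reach is not made up. A row lasts 1/12 s, in which the tool goes at most 41.7 mm and 7.16 degrees, less where a joint would pass 70% of its speed; a pose out of reach is approached as far as the arm can. A call with a gripper value outside its range is refused whole. The fingers move at their own pace and stop on an object; the grip force is fixed at half the most. Time passes only in rows, so rows that do not move let the fingers close. It gives the time, the measured TCP pose, the force and the opening at its end, in the units of the state.
- r.sense(): the state, without advancing time (a new reading comes with each control period).
- vision.capture(name): name is "side" or "top"; returns a dict with "frame" (400x640x3 uint8, red, green, blue), "K" (3x3 intrinsics, pixels), "k1" (the pictures are not rectified: a ray, as slopes to the right and down, at radius r is drawn at 1 + k1 r^2 times it, then the intrinsics apply), "xyz" and "orientation" of the camera in the world. Camera axes: x right, y up, looking along -z (the intrinsics and any distortion apply to the point x, -y, -z); pixel columns grow to the right and rows downward; lengths in m; the calibration is good to about 2 mm. A picture is of the moment at which its call begins. There is no depth.
- finish_job(): hands the job in, once; it reports no verdict.
The state is a dict: "time_s": time; "joints": joint angles; "joint_velocities": joint speeds; "effort": joint torques, N m; "tcp_pos": TCP position; "ee_rot": TCP orientation; "wrist_force": force on the tool from outside, world axes, zero at the start; "moment": the same for the moment, N m; "gripper_width": opening from 0.0 (shut) to 1.0 (fully open).
Only numpy, scipy, OpenCV 4.12 (cv2) and the standard library are available. Lean on these libraries where they do the work, as an engineer would, in place of code of your own. Each camera call takes 0.05 s, during which the arm holds its last target. There are 200 camera calls.

## Working session

There is one attempt and no reset: what is moved stays moved. The work goes in short steps, Python scripts to look and compute and a shell command to move; the robot and the scene stay as the last step left them, time stands still between calls to the robot, and variables do not carry over. Pictures are saved under pics/ and viewed, about 8 in all and at most 12, crops included, and the job is handed in when it is done.

```bash
mkdir -p pics; cat > h.py <<'E'
import numpy as np, cv2
from station import r, vision
def cap(n,save=None):
    c=vision.capture(n)
    if save: cv2.imwrite('pics/'+save,c['frame'][:,:,::-1])
    return c
def ray(c,u,v):
    K=np.array(c['K']);d=np.array([(u-K[0,2])/K[0,0],(v-K[1,2])/K[1,1]]);s=d.copy()
    for _ in range(30): s=d/(1+c['k1']*(s@s))
    R=np.array(c['orientation']);w=R@np.array([s[0],-s[1],-1]);return np.array(c['xyz']),w/np.linalg.norm(w)
def atz(c,u,v,z):
    o,w=ray(c,u,v);return o+w*(z-o[2])/w[2]
def tri(c1,p1,c2,p2):
    o1,a=ray(c1,*p1);o2,b=ray(c2,*p2)
    t=np.linalg.lstsq(np.c_[a,-b],o2-o1,rcond=None)[0];x,y=o1+a*t[0],o2+b*t[1]
    return (x+y)/2,np.linalg.norm(x-y)
def proj(c,P):
    K=np.array(c['K']);p=np.array(c['orientation']).T@(np.array(P)-np.array(c['xyz']));s=np.array([p[0],-p[1]])/-p[2]
    s=s*(1+c['k1']*(s@s));return K[0,0]*s[0]+K[0,2],K[1,1]*s[1]+K[1,2]
E
python3 -c "
from h import *
for n in('top','side'):
    c=cap(n,n+'0.png');print(n,c['K'],c['k1'],c['xyz'],c['orientation'])
print(r.sense())"
```

```text
top [[418.76330997   0.         318.64821497]
 [  0.         418.76330997 200.40827858]
 [  0.           0.           1.        ]] -0.05306355338942773 [0.48600391 0.02422911 1.29244711] [[ 0.01907674  0.99750791 -0.06792683]
 [-0.99973399  0.01991189  0.01163899]
 [ 0.01296253  0.06768673  0.99762241]]
side [[475.9744752    0.         317.67016511]
 [  0.         475.9744752  202.43765106]
 [  0.           0.           1.        ]] -0.0672608989601334 [0.58995274 1.10802299 0.88165293] [[-9.99979293e-01 -3.72444853e-03  5.24801095e-03]
 [ 6.42721446e-03 -5.37136202e-01  8.43471038e-01]
 [-3.22567801e-04  8.43487302e-01  5.37149017e-01]]
{'time_s': 0.1, 'joints': array([ 9.07352663e+01,  2.20845103e+01,  3.88529710e-01, -2.56450330e-02,
       -6.84110725e+01, -1.48174073e+01]), 'joint_velocities': array([-0.04013018, -0.14394734,  0.19488153,  0.03983897, -0.15364493,
       -0.05825164]), 'effort': array([-2.46667596e-04, -3.91690707e+01,  1.87934840e+01,  4.23182398e+00,
        1.34776061e-02, -7.51248740e-05]), 'tcp_pos': array([0.15192204, 0.60575373, 0.24659383]), 'ee_rot': array([[ 9.69907739e-01, -2.43472430e-01, -3.92180363e-04],
       [-2.43472734e-01, -9.69905932e-01, -1.87357986e-03],
       [ 7.57869794e-05,  1.91268483e-03, -9.99998168e-01]]), 'wrist_force': array([-0.19221386, -0.55567686,  0.04037819]), 'moment': array([ 0.014841  , -0.02719419,  0.02336212]), 'gripper_width': 0.998383239539082}
```

View pics/top0.png

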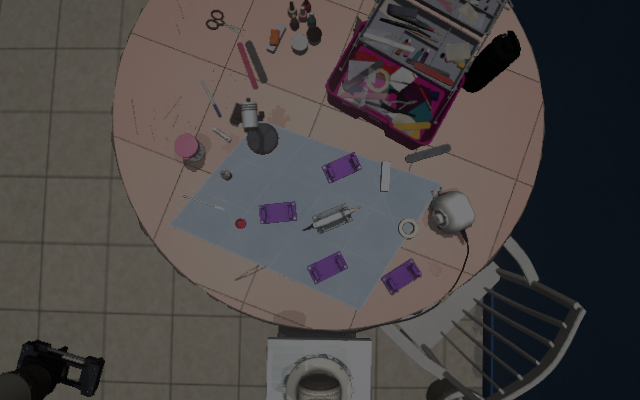

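View pics/side0.png

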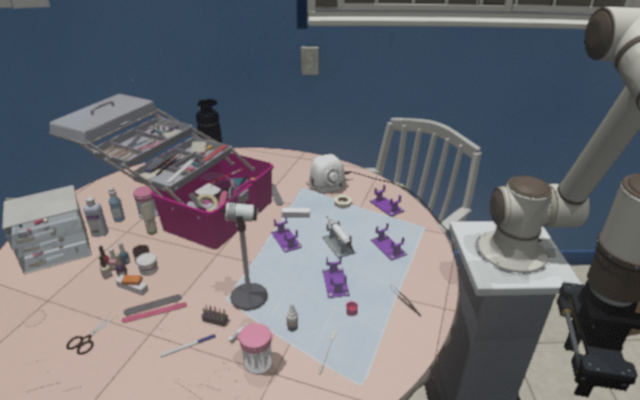

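The top view shows the grey rest with the white handpiece at about (333,218). The purple rests at (341,167), (278,212), (327,267) and (402,276) are look-alikes. The camera stand's foot is at (263,138) and its head near (250,112). The cup is at (240,224), the bottle at (227,174) and the buffer block at (385,177). I'll enlarge crops of the handpiece and the stand to confirm.

```bash
python3 -c "
import cv2,numpy as np
a=cv2.imread('pics/top0.png');b=cv2.imread('pics/side0.png')
f=lambda im,x,y,w,h,s:cv2.convertScaleAbs(cv2.resize(im[y:y+h,x:x+w],None,fx=s,fy=s,interpolation=cv2.INTER_CUBIC),alpha=1.6)
A=f(a,295,195,80,50,5);B=f(a,220,85,80,80,5)[:300*2];C=f(b,310,205,80,60,5);D=f(b,215,190,80,125,4)
cv2.imwrite('pics/c1.png',np.vstack([np.hstack([A,C[:250]]),np.hstack([B[:340],f(b,215,195,80,68,5)])]))
"
```

```text
(no output)
```

View pics/c1.png

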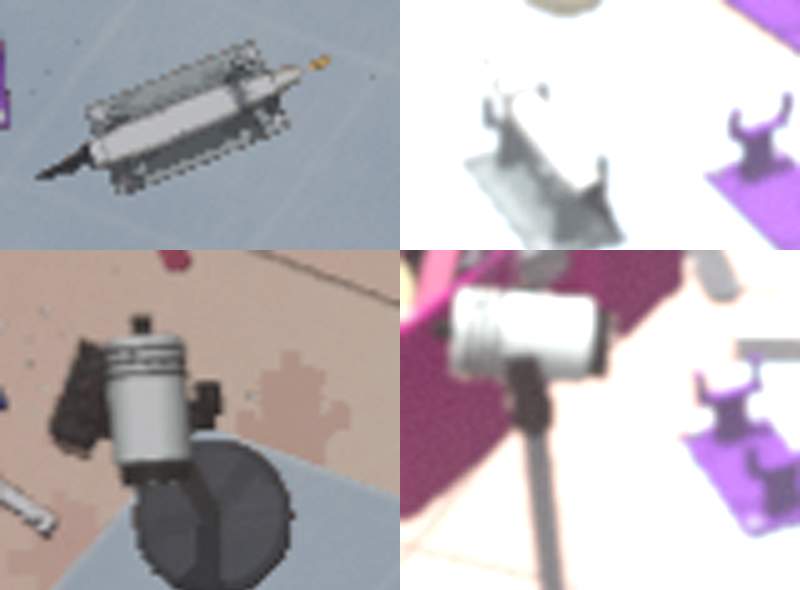

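The crops show the file (gold) tip at top (361,207) and the black nipple's end at (303,231), so the tip points towards world -y/+x. The lens end of the head is at top (251,130) and side (256,214); its back end is at top (249,102) and side (226,211). Next I'll compute poses from these and overlay them on the images.

```bash
cat > m.py <<'E'
from h import *
from scipy.optimize import least_squares
T=cap('top');S=cap('side')
tip,ni=atz(T,361,207,.054),atz(T,302.8,230.6,.054)
a=atz(T,315,225,.054);b=atz(T,353,209.5,.054)
print('tip',tip,'nip',ni,np.linalg.norm(tip-ni)); d=tip-ni; print('yaw tipdir',np.degrees(np.arctan2(d[1],d[0])),np.degrees(np.arctan2(*(b-a)[[1,0]])))
print('tip+.0945',tip-.0945*d/np.linalg.norm(d))
foot=atz(T,263,139,.01);footS=atz(S,249.5,296,.01);print('foot',foot,footS)
print('lens',tri(T,(251,130),S,(256.4,214)),'back',tri(T,(249,102),S,(226,211)))
for n,uv in dict(bottle=(227,174),cup=(240,224),block=(385,177)).items(): print(n,atz(T,*uv,.05 if n=='bottle' else .026))
def head(p):
    x,y,yaw,ti=p; f=np.array([np.cos(yaw)*np.cos(ti),np.sin(yaw)*np.cos(ti),-np.sin(ti)]); h=np.array([x,y,.27]); return h,f
def res(p):
    h,f=head(p);o=[]
    for c,L,B in((T,(251,130),(249,102.5)),(S,(256.4,214),(226,211))):
        o+=list(np.subtract(proj(c,h+.04*f),L))+list(np.subtract(proj(c,h-.04*f),B))
    o+=list((np.array(p[:2])-(foot[:2]+footS[:2])/2)*300)
    return o
s=least_squares(res,[*foot[:2],np.pi,.4]);print(s.x,np.degrees(s.x[2:]),s.fun.round(1))
h,f=head(s.x);L=h+.04*f;print('lens',L,'tip goal',L+.08*f,'look',f,'balance goal',L+.1745*f)
np.save('goal.npy',np.array([L,f]))
u=np.cross(f,[0,0,1]);u/=np.linalg.norm(u);w=np.cross(u,f)
out=[]
for n,c,(X,Y) in(('top',T,(215,75)),('side',S,(205,185))):
    im=cv2.convertScaleAbs(cv2.resize(c['frame'][:,:,::-1],None,fx=5,fy=5,interpolation=cv2.INTER_CUBIC),alpha=1.2)
    def dr(P,col): cv2.polylines(im,[np.array([[(q+.5)*5 for q in proj(c,x)] for x in P],int)],False,col,1)
    an=np.linspace(0,2*np.pi,40)
    for e in(-.04,.04): dr([h+e*f+.02*(np.cos(t)*u+np.sin(t)*w) for t in an],(0,0,255))
    dr([h-.04*f,h+.12*f],(0,255,0)); dr([[h[0]+.05*np.cos(t),h[1]+.05*np.sin(t),0.005] for t in an],(255,0,0))
    out.append(im[Y*5:Y*5+600,X*5:X*5+400])
cv2.imwrite('pics/c2.png',np.hstack(out))
E
python3 m.py
```

```text
tip [ 0.55323823 -0.11622922  0.054     ] nip [0.48015319 0.05481811 0.054     ] 0.1860070222397042
yaw tipdir -66.8639693265381 -66.74485798177133
tip+.0945 [ 0.51610772 -0.02932942  0.054     ]
foot [0.76075459 0.18549584 0.01      ] [0.76250947 0.19324364 0.01      ]
lens (array([0.7281483 , 0.18441246, 0.26224011]), np.float64(0.0015067790791199924)) back (array([0.79660095, 0.18987516, 0.27438869]), np.float64(9.488838776572947e-05))
bottle [0.64417442 0.2849241  0.05      ]
cup [0.4961279  0.24548336 0.026     ]
block [ 0.64791743 -0.19178904  0.026     ]
[0.7617306  0.18782974 3.20774912 0.13857588] [183.79048634   7.93981308] [-0.5  2.4 -0.2 -2.5  2.1 -0.7 -2.1 -0.3  0.  -0.5]
lens [0.72220071 0.18521076 0.26447469] tip goal [0.64314094 0.1799728  0.25342407] look [-0.98824715 -0.06547449 -0.13813279] balance goal [0.54975158 0.17378546 0.24037052]
```

View pics/c2.png

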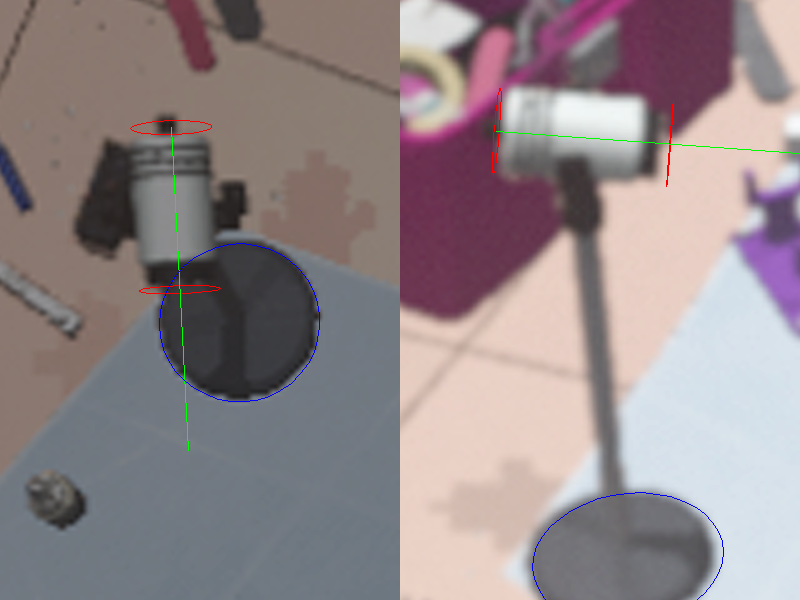

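```bash
cat > m2.py <<'E'
from h import *
from scipy.optimize import least_squares
M={}
for n,(x0,y0,x1,y1) in(('top',(238,102,262,134)),('side',(222,200,260,224))):
    fr=np.mean([cap(n)['frame'].astype(float) for _ in range(3)],0);c=cap(n)
    hsv=cv2.cvtColor(fr.astype(np.uint8),cv2.COLOR_RGB2HSV)
    sub=hsv[y0:y1,x0:x1];print(n);
    m=((sub[...,1]<45)&(sub[...,2]>(75 if n=='top' else 130))).astype(np.uint8)
    k,l,st,_=cv2.connectedComponentsWithStats(m,connectivity=4);m=l==1+np.argmax(st[1:,4])
    print('\n'.join(''.join('#' if q else '.' for q in r_) for r_ in m))
    pts=[]
    A=m.T if n=='side' else m
    for i,row in enumerate(A):
        j=np.flatnonzero(row)
        if len(j)>=10: pts.append((i,j.min(),j.max()))
    pts=np.array(pts)[1:-1]
    w=pts[:,2]-pts[:,1];pts=pts[abs(w-np.median(w))<=2]
    q=[(x0+i,y0+(a+b)/2) if n=='side' else (x0+(a+b)/2,y0+i) for i,a,b in pts]
    M[n]=(c,np.array(q,float))
def head(p):
    x,y,yaw,ti=p;return np.array([x,y,.27]),np.array([np.cos(yaw)*np.cos(ti),np.sin(yaw)*np.cos(ti),-np.sin(ti)])
def res(p):
    h,f=head(p);o=[]
    for c,q in M.values():
        a=np.array(proj(c,h+.04*f));b=np.array(proj(c,h-.04*f));t=(b-a)/np.linalg.norm(b-a)
        o+=list((q-a)@np.array([-t[1],t[0]]))
    return np.r_[o,(p[:2]-np.array([.761,.188]))*400]
s=least_squares(res,[.761,.188,3.2,.14],loss='soft_l1');J=s.jac
print(s.x,np.degrees(s.x[2:]),s.fun.round(1),np.degrees(np.sqrt(np.diag(np.linalg.inv(J.T@J)))*.5)[2:])
h,f=head(s.x);L=h+.04*f;print('lens',L,'goal',L+.08*f,'f',f,'balance',L+.1745*f)
np.save('goal.npy',np.array([L,f]))
E
python3 m2.py
```

```text
top
...################.....
..###############.#.....
.......###..............
......##.########.......
....####.####...........
.........#..............
.....###########........
..........#.............
......###########.......
....##############......
....##############......
....##############......
....##############......
....##############......
.....##############.....
.....##############.....
.....##############.....
.....##############.....
.....##############.....
.....##############.....
.....##############.....
....###############.....
..#################.....
..#.###############.....
....##############......
....##..................
.....#..................
........................
........................
........................
........................
........................
side
......................................
......................................
......#...............................
....#########.#####...................
....###########################.......
....############################......
....############################......
....##############
[... 379 characters left out ...]
...............................
......................................
......................................
......................................
......................................
......................................
......................................
[0.73845342 0.18439687 3.30480036 0.34982739] [189.35111284  20.04363289] [ 0.3  0.1 -0.  -0.2 -0.4  0.5  0.3  0.1 -0.1 -0.2 -0.4 -0.6 -1.2 -0.1
 -0.3 -0.1 -0.5 -0.3 -0.1  0.1  0.3  0.   0.2 -0.   0.2  0.4  0.6  0.8
  0.5  0.7  0.9  1.1 -9.  -1.4] [2.45286817 1.95240086]
lens [0.70137551 0.17829115 0.25629057] goal [0.62721967 0.16607973 0.22887172] f [-0.92694793 -0.15264276 -0.34273566] balance [0.53962309 0.15165499 0.1964832 ]
```

```bash
python3 - <<'E'
from h import *
out=[]
for n,X,Y in(('top',234,97),('side',220,196)):
    fr=np.mean([cap(n)['frame'].astype(float) for _ in range(4)],0)
    s=12;w,h=(33,46) if n=='top' else (33,46)
    if n=='side': w,h=33,46
    im=cv2.resize((fr[Y:Y+h,X:X+w,::-1]),None,fx=s,fy=s,interpolation=cv2.INTER_CUBIC)
    g=1.0 if n=='side' else 1.5
    im=np.clip(im*g,0,255).astype(np.uint8)
    for i in range(0,w,5): cv2.line(im,(i*s,0),(i*s,6),(0,0,255),1);cv2.putText(im,str(X+i),(i*s,18),0,.35,(0,0,255))
    for i in range(0,h,5): cv2.line(im,(0,i*s),(6,i*s),(0,0,255),1);cv2.putText(im,str(Y+i),(8,i*s+4),0,.35,(0,0,255))
    out.append(im)
cv2.imwrite('pics/c3.png',np.hstack(out))
E
```

```text
(no output)
```

View pics/c3.png

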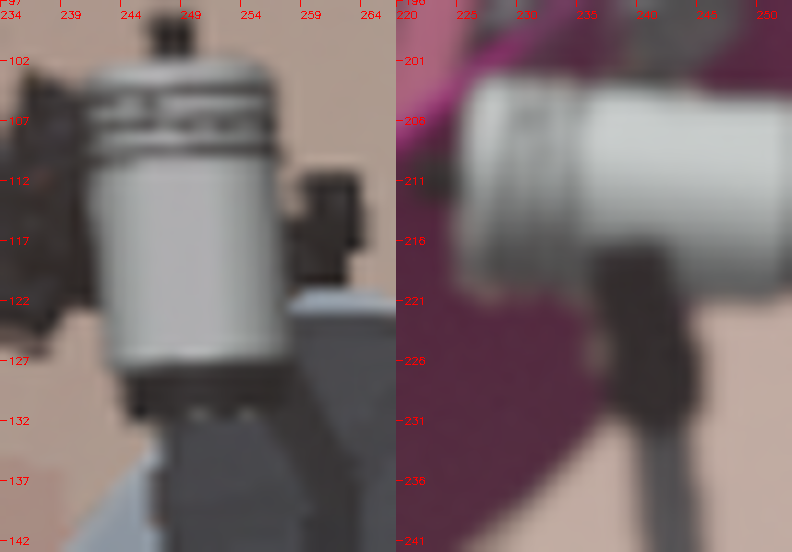

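```bash
cat > m3.py <<'E'
from h import *
from scipy.optimize import least_squares
C={n:cap(n) for n in('top','side')}
P={'top':[(248.7,104.8),(249.45,115),(250.2,125.7)],'side':[(227.2,211.0),(240,211.5),(252,212.0)]}
def head(p):
    x,y,yaw,ti=p[:4];return np.array([x,y,.27]),np.array([np.cos(yaw)*np.cos(ti),np.sin(yaw)*np.cos(ti),-np.sin(ti)])
for z in(.10,.2): print('post proj',[proj(C['side'],[x,.187,z]) for x in(.755,.762)])
for slack in(0.01,1.5):
  def res(p):
    h,f=head(p);o=[]
    for n,c in C.items():
        sh=p[4:6] if n=='top' else p[6:8]
        a=np.array(proj(c,h+.04*f))+sh;b=np.array(proj(c,h-.04*f))+sh;t=(b-a)/np.linalg.norm(b-a)
        o+=list((np.array(P[n])-a)@np.array([-t[1],t[0]])/.3)
    return np.r_[o,(p[:2]-np.array([.761,.187]))/.003,p[4:]/slack]
  s=least_squares(res,[.761,.187,3.2,.14,0,0,0,0]);J=s.jac
  print(s.x.round(3),np.degrees(s.x[2:4]),np.degrees(np.sqrt(np.diag(np.linalg.inv(J.T@J))))[2:4],s.fun.round(1))
  h,f=head(s.x);L=h+.04*f;print('lens',L,'goal',L+.08*f,'f',f,'balance',L+.1745*f)
  for n,c in C.items(): print(n,proj(c,L),proj(c,h),proj(c,h-.04*f))
E
python3 m3.py
```

```text
post proj [(np.float64(249.90392041646223), np.float64(268.0217529727077)), (np.float64(247.13121768244957), np.float64(268.0265349242624))]
post proj [(np.float64(246.6455325947157), np.float64(236.0754799045788)), (np.float64(243.7407496492915), np.float64(236.08315534775886))]
[ 7.580e-01  1.870e-01  3.234e+00  1.230e-01 -0.000e+00  0.000e+00
  0.000e+00 -1.000e-03] [185.32022281   7.0623838 ] [1.08565483 1.25832731] [-0.3 -0.4 -0.7  0.4  0.8  1.  -1.1  0.1 -0.   0.   0.  -0.1]
lens [0.71815328 0.18356296 0.265082  ] goal [0.63910227 0.17620148 0.25524601] f [-0.98813759 -0.09201853 -0.12294996] balance [0.54572327 0.16750572 0.24362723]
top (np.float64(251.0387925292933), np.float64(133.9950555113134)) (np.float64(249.79251849684118), np.float64(117.86711071220468)) (np.float64(248.5542390454049), np.float64(101.71034380593146))
side (np.float64(260.30773850407803), np.float64(212.7101895754268)) (np.float64(243.04008987408275), np.float64(211.88769190688092)) (np.float64(225.62581682063362), np.float64(211.05582870724592))
[ 0.761  0.187  3.231  0.112 -0.302  0.022  0.012 -0.299] [185.11327299   6.4203779 ] [1.08728677 1.30022947] [-0.   0.  -0.  -0.   0.  -0.  -0.   0.1 -0.2  0.   0.  -0.2]
lens [0.72133598 0.18365548 0.26552711] goal [0.64215409 0.17657019 0.25658132] f [-0.98977362 -0.08856606 -0.11182237] balance [0.54862048 0.1682007  0.2460141 ]
top (np.float64(251.0171119387664), np.float64(132.69468871299972)) (np.float64(249.85481981744363), np.float64(116.58631036112794)) (np.float64(248.70171933778107), np.float64(100.46360470308315))
side (np.float64(258.9300084523926), np.float64(212.57833386933618)) (np.float64(241.64860934784787), np.float64(211.8815871905788)) (np.float64(224.2324908479604), np.float64(211.1771168036253))
```

```bash
python3 -m jog '{"delta_pos":[[18,-32,0],[18,-32,0],[18,-32,0],[18,-32,0],[18,-32,0],[18,-32,0],[18,-32,0],[18,-32,0],[18,-32,0],[18,-32,0]],"rot":[[0,0,-5],[0,0,-5],[0,0,-5],[0,0,-5],[0,0,-5],[0,0,-5],[0,0,-5],[0,0,-5],[0,0,-5],[0,0,-5]],"grip":[100,100,100,100,100,100,100,100,100,100]}'
python3 -m jog '{"delta_pos":[[18,-32,-5],[18,-32,-5],[18,-32,-5],[18,-32,-5],[18,-32,-5],[18,-32,-5],[18,-32,-5],[18,-32,-5],[18,-32,-5],[0,0,0]],"rot":[[0,0,-2.7],[0,0,0],[0,0,0],[0,0,0],[0,0,0],[0,0,0],[0,0,0],[0,0,0],[0,0,0],[0,0,0]],"grip":[100,100,100,100,100,100,100,100,100,100]}'
python3 -c "
from h import *
print(r.sense()['joints'],r.sense()['ee_rot'])"
```

```text
time_s: 1.93
tcp_pos: [0.3325, 0.2846, 0.248]
ee_rot: [[0.434, -0.901, 0.001], [-0.901, -0.434, 0.001], [-0.001, -0.001, -1.0]]
wrist_force: [1.4, -0.5, 0.6]
gripper_width: 1.004
time_s: 2.77
tcp_pos: [0.4958, -0.0061, 0.2015]
ee_rot: [[0.388, -0.921, -0.001], [-0.921, -0.388, -0.001], [0.001, 0.001, -1.0]]
wrist_force: [-0.5, 0.9, 0.5]
gripper_width: 1.001
[ 18.1254771   11.88782356 -21.2524621    0.061229   -56.94071794
   4.69855741] [[ 3.88440497e-01 -9.21473194e-01 -1.06474232e-03]
 [-9.21473482e-01 -3.88439126e-01 -1.29094044e-03]
 [ 7.75979432e-04  1.48258536e-03 -9.99998600e-01]]
```

```bash
python3 -m jog '{"delta_pos":[[10,-12,-20],[10,-12,-20],[0,0,-30],[0,0,-25],[0,0,0]],"rot":[[0,0,0],[0,0,0],[0,0,0],[0,0,0],[0,0,0]],"grip":[100,100,100,100,100]}'
python3 - <<'E'
from h import *
S=cap('side');T=cap('top')
f=lambda c,x,y,w,h,s:cv2.resize(c['frame'][y:y+h,x:x+w,::-1],None,fx=s,fy=s,interpolation=cv2.INTER_CUBIC)
cv2.imwrite('pics/d1.png',np.hstack([f(S,290,180,100,100,4),f(T,285,170,100,100,4)]))
s=r.sense();print(s['tcp_pos'],s['wrist_force'])
E
```

```text
time_s: 3.18
tcp_pos: [0.5106, -0.0265, 0.103]
ee_rot: [[0.392, -0.92, -0.01], [-0.92, -0.392, -0.001], [-0.003, 0.01, -1.0]]
wrist_force: [-1.0, -0.4, 0.1]
gripper_width: 0.996
[ 0.51410375 -0.02578383  0.10759011] [0.66470551 0.15718557 0.24224635]
```

View pics/d1.png

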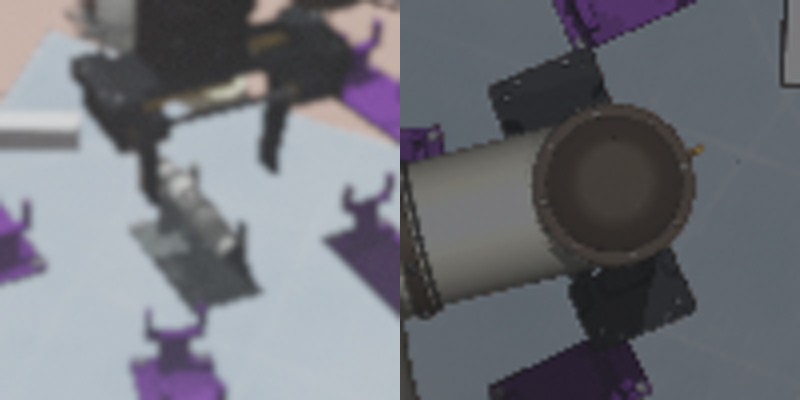

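Side view: the open fingers, at crop x 150 and 272, straddle the handpiece. The body of the handpiece runs from crop (170,160) to (235,245). I'll check this by projection before going down.

```bash
python3 - <<'E'
from h import *
S=cap('side')
d=np.array([.393,-.919,0])
for t in(-.055,0,.0945): 
    u,v=proj(S,np.array([.516,-.030,.054])+t*d);print(t,(u-290)*4,(v-180)*4)
print([((u-290)*4,(v-180)*4) for u,v in[proj(S,np.array([.516,-.030,.083])+e*np.array([.92,.39,0])*.043) for e in(-1,1)]])
print(r.sense()['tcp_pos'])
E
```

```text
-0.055 234.74817713111088 248.43917821667787
0 201.31390473539204 207.01967791652635
0.0945 148.30464231696374 141.34894257636427
[(np.float64(254.86024667367906), np.float64(161.5377417851762)), (np.float64(148.67415673487312), np.float64(188.40612589381817))]
[ 0.51502583 -0.02552229  0.10875936]
```

```bash
python3 -m jog '{"delta_pos":[[0,-2,-12],[0,-1,-12],[0,0,-12],[0,0,-10],[0,0,0],[0,0,0]],"rot":[[0,0,0],[0,0,0],[0,0,0],[0,0,0],[0,0,0],[0,0,0]],"grip":[100,100,100,100,100,100]}'
```

```text
time_s: 3.83
tcp_pos: [0.5147, -0.0285, 0.0624]
ee_rot: [[0.395, -0.919, 0.001], [-0.919, -0.395, 0.0], [0.0, -0.001, -1.0]]
wrist_force: [-0.0, -0.2, 0.4]
gripper_width: 0.997
```

```bash
python3 -m jog '{"delta_pos":[[1,-1,-2],[0,0,0],[0,0,0],[0,0,0],[0,0,0],[0,0,0],[0,0,0],[0,0,0],[0,0,0],[0,0,0]],"rot":[[0,0,0],[0,0,0],[0,0,0],[0,0,0],[0,0,0],[0,0,0],[0,0,0],[0,0,0],[0,0,0],[0,0,0]],"grip":[100,60,20,0,0,0,0,0,0,0]}'; python3 -m jog '{"delta_pos":[[0,0,0],[0,0,0],[0,0,0],[0,0,0]],"rot":[[0,0,0],[0,0,0],[0,0,0],[0,0,0]],"grip":[0,0,0,0]}'
```

```text
time_s: 4.67
tcp_pos: [0.5151, -0.0298, 0.0595]
ee_rot: [[0.394, -0.919, -0.0], [-0.919, -0.394, -0.0], [-0.0, 0.0, -1.0]]
wrist_force: [-0.0, 0.3, 0.2]
gripper_width: 0.405
time_s: 5.0
tcp_pos: [0.5153, -0.0297, 0.0596]
ee_rot: [[0.394, -0.919, 0.001], [-0.919, -0.394, 0.0], [0.0, -0.001, -1.0]]
wrist_force: [0.7, -0.2, -0.9]
gripper_width: 0.234
```

```bash
python3 -m jog '{"delta_pos":[[0,0,0],[0,0,0],[0,0,8],[0,0,12],[0,0,16],[0,0,20],[0,0,20],[0,0,20],[0,0,20],[0,0,20]],"rot":[[0,0,0],[0,0,0],[0,0,0],[0,0,0],[0,0,0],[0,0,0],[0,0,0],[0,0,0],[0,0,0],[0,0,0]],"grip":[0,0,0,0,0,0,0,0,0,0]}'; python3 -m jog '{"delta_pos":[[0,0,15],[0,0,10],[0,0,10],[0,0,0],[0,0,0],[0,0,0]],"rot":[[0,0,0],[0,0,0],[0,0,0],[0,0,0],[0,0,0],[0,0,0]],"grip":[0,0,0,0,0,0]}'; python3 - <<'E'
from h import *
S=cap('side');T=cap('top')
f=lambda c,x,y,w,h,s:cv2.resize(c['frame'][y:y+h,x:x+w,::-1],None,fx=s,fy=s,interpolation=cv2.INTER_CUBIC)
cv2.imwrite('pics/d2.png',np.hstack([f(S,285,120,120,130,4),f(T,290,160,80,130,4)]))
print(r.sense()['joints'])
E
```

```text
time_s: 5.83
tcp_pos: [0.514, -0.03, 0.1966]
ee_rot: [[0.394, -0.919, -0.002], [-0.919, -0.394, -0.0], [-0.001, 0.002, -1.0]]
wrist_force: [0.8, -0.2, -2.0]
gripper_width: 0.235
time_s: 6.33
tcp_pos: [0.5143, -0.0298, 0.2294]
ee_rot: [[0.394, -0.919, -0.003], [-0.919, -0.394, -0.0], [-0.001, 0.002, -1.0]]
wrist_force: [0.5, -0.0, -2.4]
gripper_width: 0.24
[ 1.47325373e+01  1.22885403e+01 -1.62783774e+01 -2.00735799e-02
 -6.15818735e+01  8.48376038e+00]
```

View pics/d2.png

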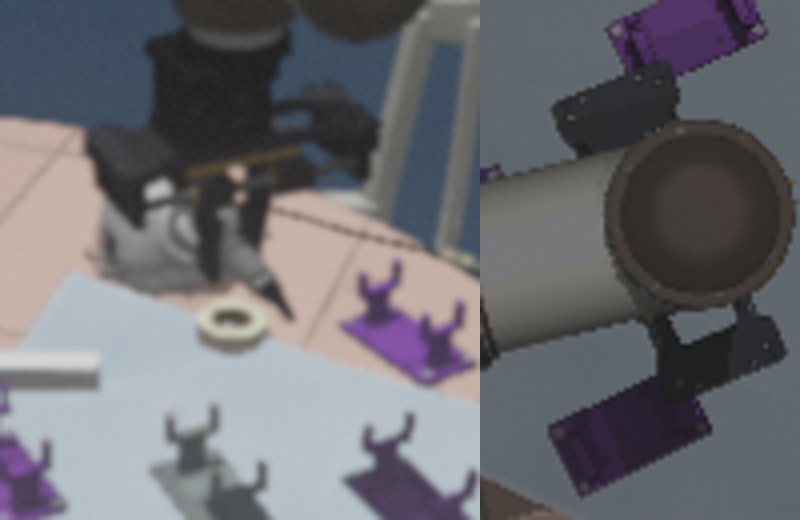

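```bash
python3 -m jog '{"delta_pos":[[-2,16,1],[-2,16,1],[-2,16,1],[-2,16,1],[-2,16,1],[-2,16,1],[-2,16,1],[-2,16,2],[-2,16,2],[-2,16,2]],"rot":[[0,0,6],[0,0,6],[0,0,6],[0,0,6],[0,0,6],[0,0,6],[0,0,6],[0,0,6],[0,0,6],[0,0,6]],"grip":[0,0,0,0,0,0,0,0,0,0]}'; python3 -m jog '{"delta_pos":[[-2,16,2],[-2,16,1],[0,0,0],[0,0,0],[0,0,0],[0,0,0]],"rot":[[0,0,6],[0,0,6],[0.3,-3.5,0],[0.3,-3.5,0],[0,0,0],[0,0,0]],"grip":[0,0,0,0,0,0]}'; cat > chk.py <<'E'
from h import *
import sys
L=np.array([.7235,.1837,.2653]);f=np.array([-.989,-.09,-.12]);f/=np.linalg.norm(f)
T=cap('top');S=cap('side');s=r.sense();R=np.array(s['ee_rot']);p=np.array(s['tcp_pos'])
ax=R[:,0];tip=p+.0056*R[:,2]+.0945*ax
y=np.cross([0,0,1],-f);y/=np.linalg.norm(y);F=np.c_[-f,y,np.cross(-f,y)]
print('tcp',p,'tip',tip,'tip in lens',F.T@(tip-L),'axis',ax,'goal',-f,'ang',np.arccos(ax@-f),s['gripper_width'],s['joints'].round(1))
out=[]
for c,X,Y,w,h in((T,235,95,70,120),(S,215,180,110,120)):
    k=5 if c is T else 4;k=4.4
    im=cv2.resize(c['frame'][Y:Y+h,X:X+w,::-1],None,fx=k,fy=k,interpolation=cv2.INTER_CUBIC)
    if c is T: im=cv2.convertScaleAbs(im,alpha=1.6)
    q=lambda P:tuple(int((a-o+.5)*k) for a,o in zip(proj(c,P),(X,Y)))
    for P,col in((L,(0,255,0)),(L+.08*f,(0,255,0)),(tip,(0,0,255))): cv2.circle(im,q(P),4,col,1)
    out.append(im)
cv2.imwrite('pics/'+sys.argv[1],np.hstack(out))
E
python3 chk.py e1.png
```

```text
time_s: 7.27
tcp_pos: [0.4946, 0.1308, 0.2427]
ee_rot: [[0.994, -0.113, -0.002], [-0.113, -0.994, -0.001], [-0.002, 0.001, -1.0]]
wrist_force: [-0.3, 0.2, -2.1]
gripper_width: 0.236
time_s: 7.77
tcp_pos: [0.4901, 0.1619, 0.2459]
ee_rot: [[0.989, 0.092, 0.119], [0.091, -0.996, 0.009], [0.12, 0.002, -0.993]]
wrist_force: [0.9, 0.4, -1.6]
gripper_width: 0.238
tcp [0.49137987 0.16229937 0.2464839 ] tip [0.58547192 0.17087229 0.25238322] tip in lens [-0.13917108 -0.00026592  0.00380606] axis [0.98852341 0.09011218 0.12124879] goal [0.98869306 0.08997207 0.11996276] ang 0.0013047185185046158 0.24101356962243237 [ 38.4   8.4 -20.7   4.7 -55.2  54.3]
```

View pics/e1.png

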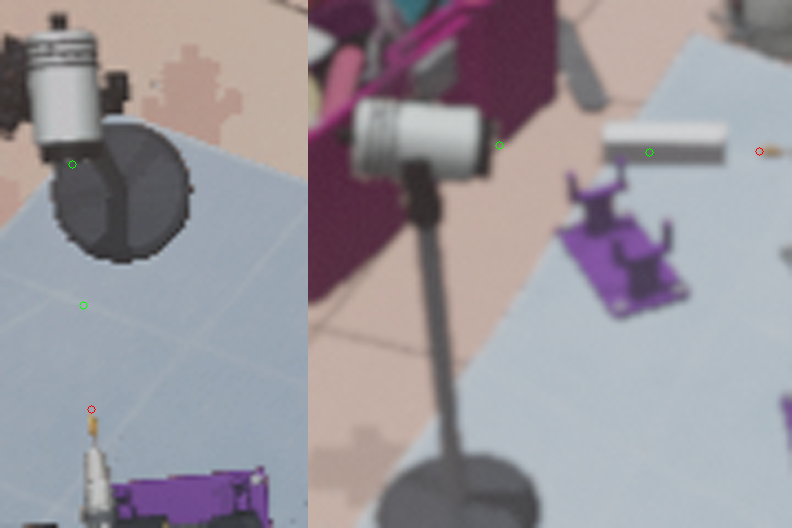

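```bash
python3 -m jog '{"delta_pos":[[8,1,1],[8,1,1],[8,1,1],[8,0.5,1],[8,0.5,0.5],[8,0.5,0.5],[7,0.5,0.5],[6,0.5,0],[0,0,0],[0,0,0]],"rot":[[0,0,0],[0,0,0],[0,0,0],[0,0,0],[0,0,0],[0,0,0],[0,0,0],[0,0,0],[0,0,0],[0,0,0]],"grip":[0,0,0,0,0,0,0,0,0,0]}'; python3 -m jog '{"delta_pos":[[0,0,0],[0,0,0],[0,0,0],[0,0,0],[0,0,0],[0,0,0]],"rot":[[0,0,0],[0,0,0],[0,0,0],[0,0,0],[0,0,0],[0,0,0]],"grip":[0,0,0,0,0,0]}';python3 chk.py e2.png
```

```text
time_s: 8.7
tcp_pos: [0.5521, 0.1676, 0.2517]
ee_rot: [[0.989, 0.09, 0.121], [0.09, -0.996, 0.01], [0.122, 0.001, -0.993]]
wrist_force: [0.7, -0.6, -1.7]
gripper_width: 0.24
time_s: 9.2
tcp_pos: [0.5519, 0.1677, 0.2522]
ee_rot: [[0.988, 0.091, 0.122], [0.09, -0.996, 0.011], [0.122, 0.001, -0.992]]
wrist_force: [0.1, -0.7, -1.9]
gripper_width: 0.238
tcp [0.55198663 0.16772696 0.25210636] tip [0.6460695  0.17632729 0.25811116] tip in lens [-0.07808073 -0.00032512  0.00219378] axis [0.98836174 0.09038744 0.12235674] goal [0.98869306 0.08997207 0.11996276] ang 0.002452239209043252 0.23753980677483355 [ 34.7  14.  -12.4   4.1 -57.5  58.5]
```

View pics/e2.png

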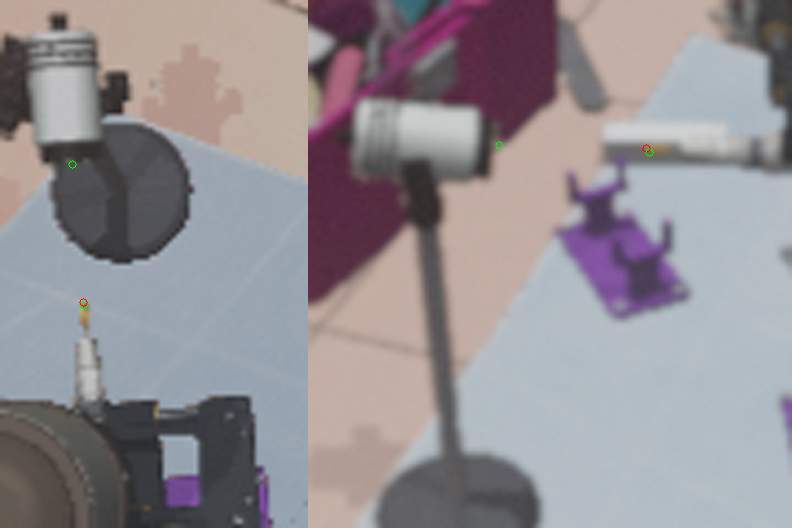

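```bash
python3 -c "
from station import r,finish_job
s=r.sense();print(abs(s['joint_velocities']).max(),s['wrist_force'])
print(finish_job())"
```

```text
0.1434579729116601 [-0.35406641 -0.33503641 -2.05232431]
the job is handed in; nothing more can be done
None
```

I took the handpiece out of the grey rest and handed the job in with it held still in the gripper, tip facing the inspection camera. `finish_job` reported no verdict.

Last checks:

| Check | Result |
|---|---|
| Tip distance in front of the lens | about 78 mm from the arm's pose, about 82 mm from the pictures (wanted 80) |
| Tip off the line of sight | about 0 mm sideways, about 2 mm up (limit 13 mm) |
| Gripper axis against the estimated line of sight | 0.002 rad (limit 0.17) |
| Grip | opening steady at 0.238, about 20 mm |
| Stillness | joint speeds under 0.15 deg/s |
| Time | about 9.3 s (limit 38 s) |

- **Camera direction:** The tip and axis figures are measured against my image estimate of the camera, a tilt of about 7° and a yaw of about 5°. The fit's uncertainty was about 1.3°.
- **Failed measurement:** One automatic fit of the camera head failed because its colour mask was poor. I replaced it with edges picked by hand in the enlarged pictures.
- **Tip reading:** In the pictures the tip sat about 4 mm further back than the arm's pose implied. I allowed for that in the final approach.
- **Things to leave alone:** The planned path stayed clear of the camera, stand, bottle, cup and buffer block, and the wrist force readings showed no sign of contact. I did not measure the bottle, cup and block again at the end.

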